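# Get the test-strip reader measuring

### The arm

A 6-joint arm with a two-finger parallel gripper is mounted at the origin on the work surface. World frame = base frame: x ahead of the robot, y to its left, z up, the work surface at z = 0. Lengths are in m, angles in degrees, forces in N, time in s.
With the tool pointing down it reaches from about 0.3 to 0.775 m from the base axis. Payload 14.6 kg.
Tool frame: the origin (TCP) lies on the centre line of the jaws, within the pads' length; the fingertips stand 8 mm ahead of it and the grasp point (between the pads) lies 11 mm behind it; z points along the fingers, y is the line along which they close (so a half turn about z gives the same grasp; the last joint's range is limited). The gripper opens to 85 mm and grips with 20 to 120 N. Pads are 22 mm wide; open, the fingers measure 114 mm over their backs; the gripper's body (76 mm by 85 mm) begins 54 mm behind the grasp point. The pads swing forward as they close: fully open they stand 13 mm farther back than shut.
Start: joints at [-74.863, 17.183, 87.147, -0, 75.671, -3.816], TCP at [0.179, -0.52, 0.239] pointing down, gripper open.
Joint ranges: [-173.82, 173.82], [-45.26, 126.66], [13.44, 144.39], [-59.66, 239.66], [0, 175.72], [-146.38, 146.38]. Speed limits (degrees/s): [127.2, 127.2, 147.25, 180, 180, 180].

### API

Orientations are given as [roll, pitch, yaw] about the fixed x, y, z axes, in that order (R = Rz(yaw) Ry(pitch) Rx(roll)).
In Python, from rig import r, claw, vision gives the robot as it stands. The module is installed in compiled form; this text tells all that it offers. Calls block until the motion is done:
- r.movep(position, orientation): joint-space move of the TCP to a pose.
- r.servo_line(position, speed=0.15, rot=None, guard=None): straight line of the TCP; rot=None keeps the orientation; speed is the mean speed in m/s. With guard (N) it stops when the force on the tool has changed by that much, and returns True; else False.
- r.set_joints(angles): joint-space move.
- claw.gripper_to(opening, grip_force=None): finger opening in m; grip_force is the grip in N (None keeps the last); returns when the fingers have stopped.
- r.wait(seconds).
- r.ik(position, orientation): joint angles nearest the present ones, or None.
- r.sense(): the state.
- vision.snapshot(name): name is "scene" or "top"; returns the picture (400x640x3 uint8, red, green, blue); there is no depth.
- vision.get_calibration(name): a dict with "fx", "fy", "cx", "cy" (pixels), "k1" (the pictures are not rectified: a ray, as slopes to the right and down, at radius r is drawn at 1 + k1 r^2 times it, then the intrinsics apply), "R" (3x3) and "t" (3): a world point X has camera coordinates R X + t. Camera axes: x right, y down, z forward; pixel columns grow to the right and rows downward; lengths in m; the calibration is good to about 2 mm. A picture is of the moment at which its call begins. get_calibration takes no time and is no camera call.
A pose or a line that the arm cannot do raises r.IKError and nothing moves.
- r.close_job(): hands the job in; it is judged then, once.
The state is a dict: "time_s": time; "joint_positions": joint angles; "qd": joint speeds; "joint_efforts": joint torques, N m; "ee_pos": TCP position; "orientation": TCP orientation; "force": force on the tool from outside, world axes, zero at the start; "wrist_torque": the same for the moment, N m; "opening": finger opening in m; "gripper_force": force on a finger pad.
Only numpy, scipy, OpenCV 4.12 (cv2) and the standard library are available. Lean on these libraries where they do the work, as an engineer would, in place of code of your own. Each camera call takes 0.05 s, during which the arm holds its last target. There are 200 camera calls.

### The job

A fresh paper roll is in the strip reader's printer and a test card is lying on its pulled-out tray. Using only the fingertips, push the printer cover down until it is shut and slide the card tray slowly all the way in (in either order), and once both are closed press the green start key on the reader's sloping panel and let it come back up. Do not touch, lift or dislodge the test card, and leave the other things on the bench where they are.

Things in the scene. Friction and masses are not known exactly. Their poses are not given: they have to be found in the camera images.
- reader: Light grey strip reader, fixed, 220 mm deep (x), 280 wide (y). Origin: centre of its underside; front looks along its -x, towards the robot; z up. Front face x = -110 mm, 75 high; top slopes up (12.8 deg) to 100 high at x = 0, flat behind to x = +110. Left (+y): screen, tray slot in the front face below; right: green key on the slope, printer with paper roll and cover behind it.
- tray (a joint): Slide of the card tray in m: 0 = fully in, growing as it comes out towards the reader's -x, 0.055 = fully out, where it starts. It moves along the reader's x, rubs with about 1.5 N and stays where it is left; it has a hard stop at 0.
- tray_front (a point): Centre of the front face of the tray's blue front plate, which looks to the reader's -x (axes parallel to the reader's). Plate 64 mm wide (y), 40 high (22 to 62 mm above the bench), 8 thick: this point is 42 mm above the bench. With the tray fully in, the plate lies against the front face and this point is at x = -118, y = +60 mm in the reader's frame.
- cover (a joint): Hinge of the printer cover in rad: 0 = shut (level, lying on the flat top), growing as its front edge rises and swings back; starts 0.75 to 1.2 open. The hinge is stiff (about 0.045 N m), so the cover stays where it is left; pushing at its free end takes about 1 N; hard stop at 0.
- cover_push (a point): Point on the cover's outer face (uppermost when shut), midway across, 12 mm from its free edge, 60 mm from the hinge axis. Site axes go with the cover: z = outward normal of that face, x from free edge to hinge. Cover: dark grey plate 70 mm long, 76 wide, 6 thick, with a small green tab reaching 6 mm past its free edge; shut, its outer face is 106 mm above the bench.
- cover_hinge (a point): Centre of the cover's hinge axis, parallel to the reader's y, at the far end of the printer well, 103 mm above the bench; fixed in the reader's frame at x = +66 mm, y = -80 mm. The shut cover reaches from it 72 mm towards the reader's -x.
- key (a joint): Travel of the start key in m: 0 = up, 0.005 = fully down. It is sprung: about 1.5 N at the start to 5 N fully down, and comes up by itself. Pressed counts from 0.003.
- key_top (a point): Centre of the top of the green round start key, 29 mm across, standing 9 mm proud of the sloping panel. Site z is the key's axis, leaning 12.8 degrees from vertical towards the reader's front; a straight downward press works it too.
- card: Test card on the tray: white cassette 70 x 20 x 5 mm, loose, 12 g, long side along the reader's x, in a shallow recess (floor 36 mm above the bench, rim 3.5 mm high, 1.5 mm play all round) just behind the tray's front plate, whose top stands 21 mm above the card. Origin: centre of its underside. With the tray in, it is under the slot's roof at x = -66, y = +60 mm in the reader's frame.
- used_card: Bystander: a used test card, same as the other, lying on the flat top of the reader, left rear (100 mm above the bench). Origin: centre of underside.
- tube_rack: Bystander: blue rack 200 x 75 mm full of tubes with green and violet caps, 113 mm high, to the left of the reader. Long side along its x. Origin: centre of underside.
- handheld: Bystander: dark handheld meter lying flat, 165 x 80 x 26 mm, to the right of the reader. Origin: centre of underside.
- dropper: Bystander: white buffer dropper bottle, 27 mm across, 64 mm high, standing in front of the reader, right of the tray. Origin: centre of underside.
- spare_roll: Bystander: spare paper roll standing on end, 41 mm across, 57 mm high, in front of the reader's right half. Origin: centre of underside.
- marker: Bystander: marker pen lying on the bench, 138 mm long (its x), 13 mm high, left of the tray in front of the tube rack. Origin: centre of underside.
- tip_box: Bystander: pipette tip box 120 x 82 mm, 100 mm high, pale with a green band, far right. Origin: centre of underside.

How it is judged (in metres and radians):
On the way, in this order (a step that is already met when the one before it is completed fails the run):
1. the printer cover is shut and the card tray is fully in (either first) (value of joint tray below 0.003 m and value of joint cover below 0.05 rad), for 0.2 s.
2. the green start key is pressed by the fingers while both are closed (all of step 1 and value of joint key above 0.003 m and contact force between the fingers and reader above 0.5 N), for 0.1 s.
At the end, for the whole second after the job is handed in: Tray within 3 mm of fully in, cover within 0.05 rad of shut, start key up again (under 1.5 mm), the test card lying flat in the tray (within 8 mm along and 6 mm across its place) (all of step 1 and value of joint key below 0.0015 m and x of card in the frame of reader between -0.074 and -0.058 m and y of card in the frame of reader between 0.054 and 0.066 m and z of card in the frame of reader between 0.032 and 0.041 m); the robot touches nothing.
It fails at once if the start key is pressed before the tray and the cover are both closed (value of joint key above 0.0025 m and (value of joint tray above 0.004 m or value of joint cover above 0.07 rad)).
It fails at once if the tray is shot in or jerked, faster than 0.25 m/s (velocity of joint tray below -0.25 m/s or velocity of joint tray above 0.25 m/s).
It fails at once if the test card is touched by the robot or lifted off the tray (contact force between any of the fingers, the arm and card above 0.3 N or height (world z) of card above 0.046 m).
It fails at once if the reader is pushed with the arm or the gripper's body instead of the fingers (contact force between the arm and reader above 3 N).
It fails at once if another thing on the bench is shifted more than 20 mm or tipped over (distance of any of used_card, tube_rack, handheld, dropper, spare_roll, marker, tip_box from where it was at the start of the episode above 0.02 m or angle between any of used_card, tube_rack, handheld, dropper, spare_roll, marker, tip_box's own z axis and vertical above 0.3 rad).
It also fails if it takes over 48 s, if anything falls off the work surface, if the arm or the gripper's body presses on something with over 40 N, if the wrist force passes 120 N, or if a joint passes its speed limit or range.

## Working session

There is one attempt and no reset: what is moved stays moved. The work goes in short steps, each a Python script; the robot and the scene stay as the last script left them, time stands still between calls to the robot, and variables do not carry over. Pictures are saved under pics/ and viewed, at most 10 in all, crops included, and the job is handed in when it is done.

```bash
mkdir -p pics
python3 - <<'E'
from rig import r,claw,vision
import cv2,numpy as np
for n in("scene","top"):
    im=vision.snapshot(n); cv2.imwrite(f"pics/{n}0.png",im[:,:,::-1]); c=vision.get_calibration(n); print(n,c)
print(r.sense()["time_s"])
E
```

```text
scene {'fx': 363.39905953428143, 'fy': 363.39905953428143, 'cx': 315.92407855897255, 'cy': 200.64815423385699, 'k1': 0.009884619277384134, 'R': array([[-0.58490966,  0.81103583,  0.01007841],
       [ 0.64920911,  0.47557844, -0.59359303],
       [-0.48621829, -0.3406553 , -0.80470227]]), 't': array([ 0.36004291, -0.2560636 ,  1.48073884])}
top {'fx': 377.6229128394049, 'fy': 377.6229128394049, 'cx': 323.029067941856, 'cy': 204.74264711851154, 'k1': 0.023506052879917295, 'R': array([[ 1.94260775e-02, -9.99798510e-01,  5.05644790e-03],
       [-9.78125080e-01, -2.00521059e-02, -2.07048884e-01],
       [ 2.07108558e-01, -9.23690835e-04, -9.78317531e-01]]), 't': array([-0.04277408,  0.54853494,  0.93329905])}
0.1
```

View pics/scene0.png

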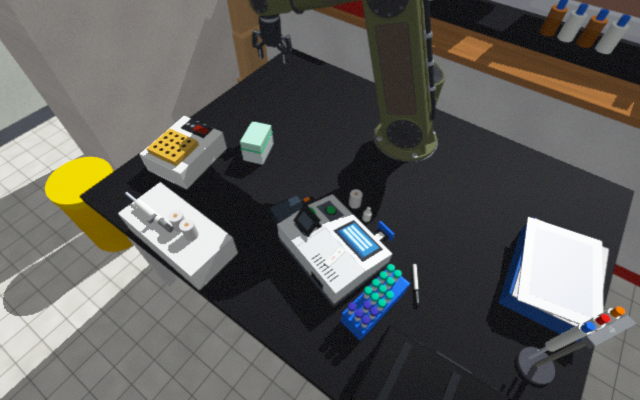

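View pics/top0.png

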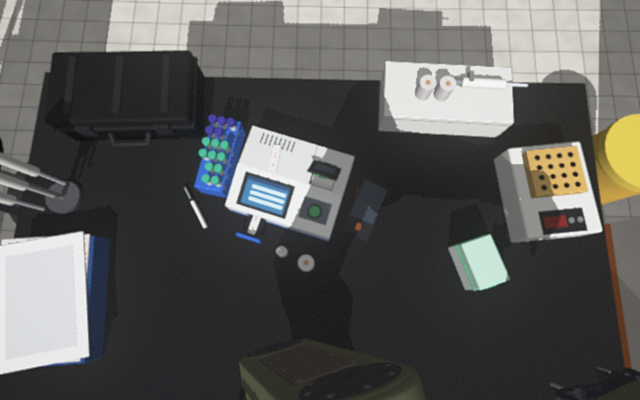

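The reader is at about (290,182) in the top view and (335,245) in the scene view. The tray's blue plate is at (248,238) top and (386,230) scene, and the key is at (315,211) top. I'll zoom in next.

Run:
```python
import cv2,numpy as np
a=cv2.imread("pics/top0.png")[110:280,180:400]; b=cv2.imread("pics/scene0.png")[170:310,260:430]
cv2.imwrite("pics/c1.png",cv2.resize(a,None,fx=3.5,fy=3.5,interpolation=2)); cv2.imwrite("pics/c2.png",cv2.resize(b,None,fx=4,fy=4,interpolation=2))
```

```text
(no output)
```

View pics/c1.png

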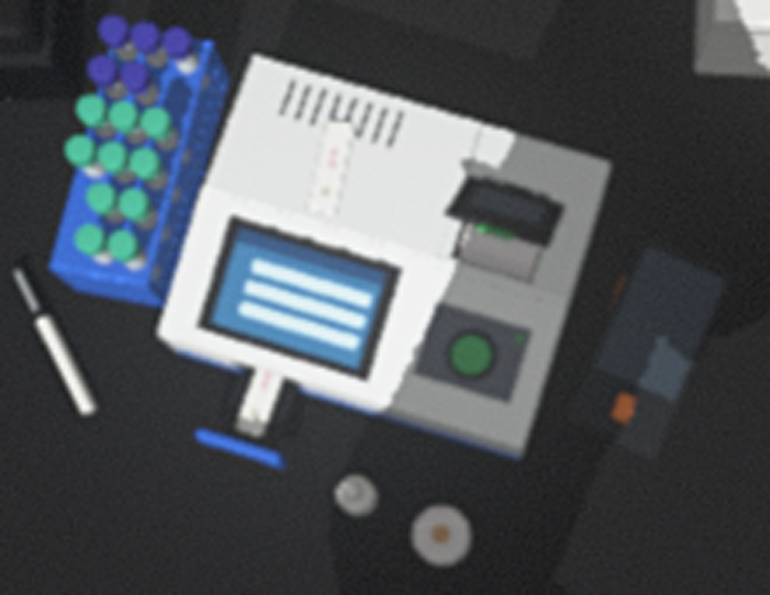

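View pics/c2.png

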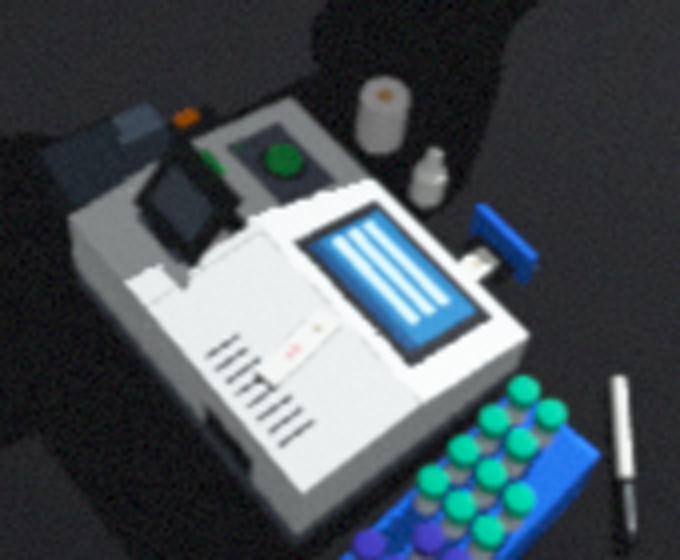

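Both crops show the four top corners of the reader, the key, the blue plate and the cover. The cover's free edge runs (447,213)-(550,245) in the top crop and (178,143)-(240,215) in the scene crop. I'll fit the reader pose and cover angle to these corner pixels, with the key found by colour.

```bash
cat > h.py <<'E'
import cv2,numpy as np
from rig import r,claw,vision
from scipy.optimize import least_squares
C={n:vision.get_calibration(n) for n in("scene","top")}
def proj(n,X):
    c=C[n]; K=np.array([[c["fx"],0,c["cx"]],[0,c["fy"],c["cy"]],[0,0,1]])
    return cv2.projectPoints(np.array(X,float).reshape(-1,1,3),cv2.Rodrigues(c["R"])[0],c["t"],K,np.array([c["k1"],0,0,0.]))[0][:,0]
def W(p,X):
    X=np.atleast_2d(X); c,s=np.cos(p[2]),np.sin(p[2])
    return np.c_[p[0]+c*X[:,0]-s*X[:,1],p[1]+s*X[:,0]+c*X[:,1],X[:,2]]
E
python3 - <<'E'
from h import *
cor=np.array([[.11,.14,.1],[.11,-.14,.1],[-.11,-.14,.075],[-.11,.14,.075]])
pt=np.array([[254,54],[611,162],[522,455],[160,340]])/3.5+[180,110]
ps=np.array([[303,492],[70,218],[293,98],[527,335]])/4+[260,170]
f=lambda p:np.r_[(proj("top",W(p,cor))-pt).ravel(),(proj("scene",W(p,cor))-ps).ravel()]
s=min((least_squares(f,[.5,.1,a],loss="soft_l1") for a in(-.3,0,.3)),key=lambda s:s.cost); p=s.x
print("reader",p,np.degrees(p[2]),f(p).round(1))
def cen(n,lo,hi,box):
    hsv=cv2.cvtColor(cv2.imread(f"pics/{n}0.png"),cv2.COLOR_BGR2HSV); m=cv2.inRange(hsv,lo,hi)
    x0,y0,x1,y1=box; M=cv2.moments(m[y0:y1,x0:x1],True); return np.array([x0+M["m10"]/M["m00"],y0+M["m01"]/M["m00"]]),M["m00"]
kt=cen("top",(50,90,40),(85,255,255),(304,203,324,221)); ks=cen("scene",(50,90,40),(85,255,255),(323,202,340,218))
g=lambda q:np.r_[(proj("top",[q])-kt[0]).ravel(),(proj("scene",[q])-ks[0]).ravel()]
k=least_squares(g,W(p,[-.06,-.08,.095])[0])
c,s_=np.cos(p[2]),np.sin(p[2]);d=k.x[:2]-p[:2]
print("key",kt,ks,k.x,g(k.x).round(1),"in reader",c*d[0]+s_*d[1],-s_*d[0]+c*d[1])
bt=cen("top",(100,120,60),(125,255,255),(232,228,264,246)); print("blue",bt,proj("top",W(p,[[-.169,.06,.062]])))
ct=np.array([[447,213],[550,245]])/3.5+[180,110]; cs=np.array([[240,215],[178,143]])/4+[260,170]
def cv(t): return W(p,[[.066-.072*np.cos(t)+.003*np.sin(t),y,.103+.072*np.sin(t)+.003*np.cos(t)] for y in(-.042,-.118)])
h=lambda t:np.r_[(proj("top",cv(t[0]))-ct).ravel(),(proj("scene",cv(t[0]))-cs).ravel()]
t=least_squares(h,[1.]); print("cover",t.x,h(t.x).round(1))
np.save("pose.npy",np.r_[p,k.x,t.x])
E
```

```text
reader [ 0.60330496  0.05598189 -0.28649949] -16.41521158141335 [-0.9  0.1 -0.5  0.1 -0.7 -1.3 -1.3 -1.2 -0.4 -1.2 -0.5 -1.9 -1.  -1.5
  0.  -1.6]
key (array([314.10752688, 210.89247312]), 93.0) (array([330.38571429, 209.6       ]), 70.0) [ 0.5261819  -0.00929944  0.08877985] [-0.1  0.  -0.1 -0. ] in reader -0.05553119757529221 -0.08441507474078576
blue (array([247.96850394, 237.41732283]), 127.0) [[246.89265995 237.70106496]]
cover [0.84470537] [-1.4 -0.5 -0.5 -0.3  0.2 -5.5 -0.  -4.3]
```

Run:
```python
from h import *
cor=np.array([[.11,.14,.1],[.11,-.14,.1],[-.11,-.14,.075],[-.11,.14,.075]])
pt=(np.array([[254,54],[611,162],[522,455],[160,340]])+.5)/3.5-.5+[180,110]
ps=(np.array([[303,492],[70,218],[293,98],[527,335]])+.5)/4-.5+[260,170]
ft=lambda p:(proj("top",W(p,cor))-pt).ravel()
fs=lambda p:(proj("scene",W(p,cor))-ps).ravel()
fb=lambda p:np.r_[ft(p),fs(p),(proj("top",W(p,[[-.169,.06,.060]]))-[247.97,237.42]).ravel()]
for n,f in(("t",ft),("s",fs),("b",fb)):
    p=least_squares(f,[.6,.05,-.28]).x; print(n,p,f(p).round(1))
def ray(n,uv,z):
    f=lambda q:(proj(n,[[*q,z]])-uv).ravel(); return least_squares(f,[.5,0]).x
for n,uv in(("top",[314.1,210.9]),("scene",[330.4,209.6])):
    k=ray(n,uv,.0955);print("key",n,k)
    d=k-p[:2];c,s=np.cos(p[2]),np.sin(p[2]);print(c*d[0]+s*d[1],-s*d[0]+c*d[1])
np.save("pose.npy",np.r_[p,ray("top",[314.1,210.9],.0955)])
print(r.sense()["orientation"],r.sense()["time_s"],np.round(r.sense()["force"],1))
for x in([.036,-.08,.2],[-.21,.06,.12],[-.055,-.083,.15]):
    P=W(p,x)[0]
    for a in(0,90,-90,180): print(P.round(3),a,np.round(r.ik(P,[180,0,np.degrees(p[2])+a]),0) if r.ik(P,[180,0,np.degrees(p[2])+a]) is not None else None)
```

```text
t [ 0.60267656  0.05466785 -0.28452006] [-0.2  0.8  0.3  0.6  0.3 -0.8 -0.4 -0.5]
s [ 0.60632039  0.05836338 -0.28815385] [-0.   0.5 -0.1 -0.6 -0.5 -0.2  0.6  0. ]
b [ 0.60410109  0.05582743 -0.2849078 ] [-0.6  0.2 -0.1  0.1 -0.2 -1.4 -0.9 -1.1 -0.1 -0.6 -0.4 -1.3 -0.9 -1.
  0.2 -1.1 -0.8  0.1]
key top [ 0.52497207 -0.00966522]
-0.057531186633371006 -0.08509319640226837
key scene [ 0.5300431 -0.0064534]
-0.053567323290558425 -0.08058554369419604
[-1.79935864e+02 -5.14827422e-03  1.89521069e+01] 0.1 [ 0.1  0.2 -0.6]
[ 0.616 -0.031  0.2  ] 0 [ -6.  28.  78.  -0.  74. 100.]
[ 0.616 -0.031  0.2  ] 90 [-6. 28. 78. -0. 74. 10.]
[ 0.616 -0.031  0.2  ] -90 None
[ 0.616 -0.031  0.2  ] 180 [ -6.  28.  78.   0.  74. -80.]
[0.419 0.172 0.12 ] 0 [ 18.  13. 109.  -0.  57. 124.]
[0.419 0.172 0.12 ] 90 [ 18.  13. 109.  -0.  57.  34.]
[0.419 0.172 0.12 ] -90 [  18.   13.  109.    0.   57. -146.]
[0.419 0.172 0.12 ] 180 [ 18.  13. 109.   0.  57. -56.]
[ 0.528 -0.008  0.15 ] 0 [ -5.  20.  96.  -0.  64. 101.]
[ 0.528 -0.008  0.15 ] 90 [-5. 20. 96. -0. 64. 11.]
[ 0.528 -0.008  0.15 ] -90 None
[ 0.528 -0.008  0.15 ] 180 [ -5.  20.  96.   0.  64. -79.]
```

Run:
```python
from h import *
p=np.load("pose.npy"); o=[180,0,np.degrees(p[2])+180]
claw.gripper_to(0.0)
r.movep(W(p,[.036,-.08,.25])[0],o)
hit=r.servo_line(W(p,[.036,-.08,.106])[0],speed=.05,guard=12)
s=r.sense(); print(hit,s["ee_pos"],np.round(s["force"],1),s["time_s"],s["opening"])
r.servo_line(W(p,[.036,-.08,.20])[0],speed=.15)
r.movep(W(p,[-.235,.06,.20])[0],o)
im=vision.snapshot("scene"); t=vision.snapshot("top"); print(r.sense()["time_s"])
a=cv2.resize(im[170:310,260:430],None,fx=2.3,fy=2.3,interpolation=2); b=cv2.resize(t[110:280,180:350],None,fx=2.3,fy=2.3,interpolation=2)
c=np.zeros((400,800,3),np.uint8); c[:a.shape[0],:a.shape[1]]=a; c[:b.shape[0],400:400+b.shape[1]]=b
cv2.imwrite("pics/s1.png",c[:,:,::-1])
```

```text
True [ 0.61618882 -0.03103728  0.11403716] [-2.4  0.3  8.2] 5.625 -0.00012596262000073331
7.625
```

View pics/s1.png

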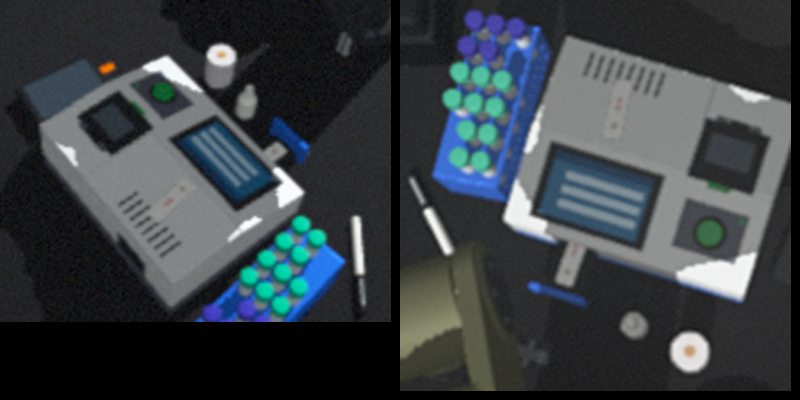

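The cover is down flat on the reader in both views, and TCP z = 0.114 matches it being shut. Next is the tray, then the key.

Run:
```python
from h import *
p=np.load("pose.npy"); o=[180,0,np.degrees(p[2])+180]
loc=lambda q:np.array([[np.cos(p[2]),np.sin(p[2])],[-np.sin(p[2]),np.cos(p[2])]])@(np.array(q[:2])-p[:2])
r.servo_line(W(p,[-.225,.06,.048])[0],speed=.12)
hit=r.servo_line(W(p,[-.118,.06,.048])[0],speed=.03,guard=9)
s=r.sense(); print(hit,loc(s["ee_pos"]),np.round(s["force"],1),s["time_s"])
r.servo_line(W(p,[-.225,.06,.048])[0],speed=.1)
r.servo_line(W(p,[-.225,.06,.20])[0],speed=.2)
im=vision.snapshot("scene"); t=vision.snapshot("top"); print(r.sense()["time_s"])
a=cv2.resize(im[170:310,260:430],None,fx=2.3,fy=2.3,interpolation=2); b=cv2.resize(t[110:280,180:350],None,fx=2.3,fy=2.3,interpolation=2)
c=np.zeros((400,800,3),np.uint8); c[:a.shape[0],:a.shape[1]]=a; c[:b.shape[0],400:400+b.shape[1]]=b
cv2.imwrite("pics/s2.png",c[:,:,::-1])
```

```text
True [-0.12590383  0.05981354] [-0.2 -1.3  0.4] 11.9417
14.0917
```

View pics/s2.png

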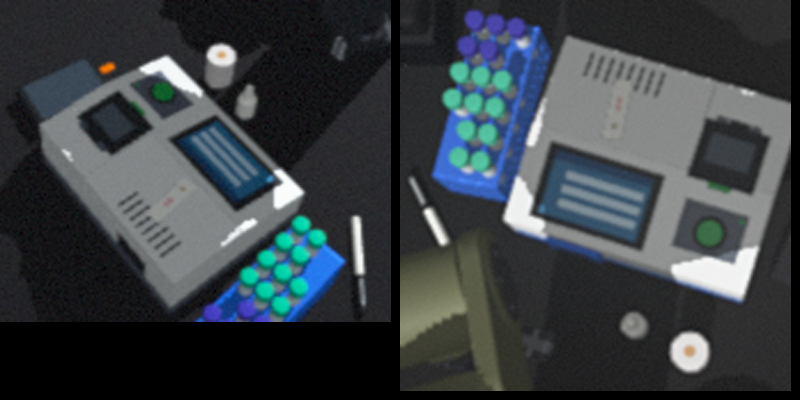

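The tray's plate now lies against the front face. The residual force was small, though, so I'll push once more with a firmer guard to be sure it's home, then press the key.

Run:
```python
from h import *
p=np.load("pose.npy"); o=[180,0,np.degrees(p[2])+180]
loc=lambda q:np.array([[np.cos(p[2]),np.sin(p[2])],[-np.sin(p[2]),np.cos(p[2])]])@(np.array(q[:2])-p[:2])
r.servo_line(W(p,[-.225,.06,.048])[0],speed=.2)
r.servo_line(W(p,[-.14,.06,.048])[0],speed=.08)
hit=r.servo_line(W(p,[-.112,.06,.048])[0],speed=.02,guard=15)
s=r.sense(); print(hit,loc(s["ee_pos"]),np.round(s["force"],1),s["time_s"])
r.servo_line(W(p,[-.2,.06,.048])[0],speed=.1)
r.servo_line(W(p,[-.2,.06,.20])[0],speed=.2)
k=[.5275,-.008]
r.movep([*k,.18],o)
hit=r.servo_line([*k,.094],speed=.03,guard=9)
s=r.sense(); print(hit,s["ee_pos"],np.round(s["force"],1),s["time_s"])
r.wait(.4); print(np.round(r.sense()["force"],1))
```

```text
True [-0.12587524  0.05977046] [-1.2  0.   1.1] 17.0417
True [ 0.52835295 -0.00817493  0.10048833] [-2.1 -0.1  7.8] 22.0333
[-1.3 -0.8  7.7]
```

The tray stopped at the same place, so it's home. The key is held down at 7.8 N, above its 5 N bottom-out force. I'll release, check and retreat.

Run:
```python
from h import *
r.servo_line([.5275,-.008,.20],speed=.1)
s=r.sense(); r.movep([.40,-.2,.25],s["orientation"])
im=vision.snapshot("scene"); t=vision.snapshot("top"); print(r.sense()["time_s"])
a=cv2.resize(im[170:310,260:430],None,fx=2.3,fy=2.3,interpolation=2); b=cv2.resize(t[110:280,180:350],None,fx=2.3,fy=2.3,interpolation=2)
c=np.zeros((400,800,3),np.uint8); c[:a.shape[0],:a.shape[1]]=a; c[:b.shape[0],400:400+b.shape[1]]=b
cv2.imwrite("pics/s3.png",c[:,:,::-1])
```

```text
24.6167
```

View pics/s3.png

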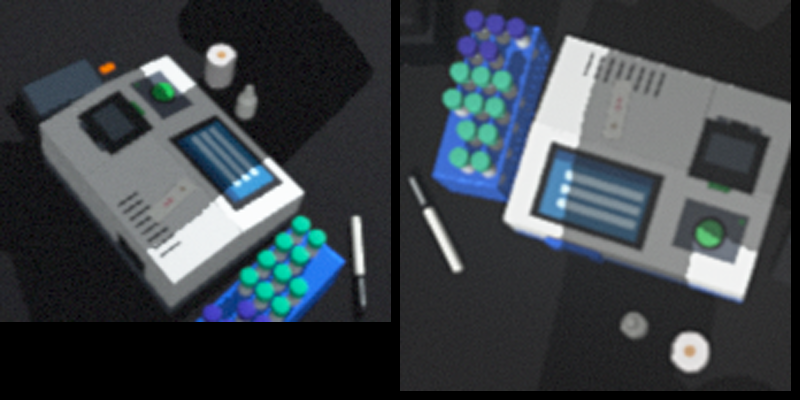

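The cover is shut, the tray is in, the key at (710,233) is up, and the other things haven't moved. I'll hand it in.

```bash
python3 -c "
from rig import r
print(r.close_job())"
```

```text
the job is handed in; nothing more can be done
None
```

I pushed the cover shut and the tray fully in, then pressed the start key and let it come back up; the last pictures show the other things undisturbed (the test card is out of view in the slot), and the job is handed in, with no verdict returned.

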